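# Rock the red plug out of its antenna port

## Robot

A 6-joint arm with a two-finger parallel gripper is mounted at the origin on the work surface. World frame = base frame: x ahead of the robot, y to its left, z up, the work surface at z = 0. Lengths are in mm, angles in rad, forces in N, time in s.
With the tool pointing down it reaches from about 275 to 825 mm from the base axis. Payload 5.2 kg.
Tool frame: the origin (TCP) lies on the centre line of the jaws, within the pads' length; the fingertips stand 14 mm ahead of it and the grasp point (between the pads) lies 5 mm behind it; z points along the fingers, y is the line along which they close (so a half turn about z gives the same grasp; the last joint's range is limited). The gripper opens to 93 mm and grips with 3 to 60 N. Pads are 15 mm wide; open, the fingers measure 128 mm over their backs; the gripper's body (75 mm by 188 mm) begins 65 mm behind the grasp point.
Start: joints at [0.92, 0.259, 1.535, -0, 1.348, -0.203], TCP at [238.121, 495.786, 232.653] pointing down, gripper open.
Joint ranges: [-3.14, 3.14], [-0.91, 2.08], [0.19, 2.58], [-1.22, 4.36], [0.22, 2.71], [-3.12, 3.12]. Speed limits (rad/s): [2.57, 2.57, 3.14, 3.14, 3.14, 3.14].

## Interface

Orientations are given as [roll, pitch, yaw] about the fixed x, y, z axes, in that order (R = Rz(yaw) Ry(pitch) Rx(roll)).
In Python, from bench import robot gives the robot as it stands. The module is installed in compiled form; this text tells all that it offers.
- The arm moves only by the tool apply_moves, never from a script. Its argument "deltas" is a list of rows, each a list of 2 entries, a list of its own where there are three numbers: the shift along the tool's x, y, z as a fraction of full scale, then the turn, a rotation vector about the tool's x, y, z as a fraction of full scale. In form: [[[tx, ty, tz], [ax, ay, az]], ...]. A call has exactly 8 rows; each row shifts and turns the commanded pose from where the row before left it, along the tool's axes as they then stand; what a row does not reach is not made up. Full scale, the value 1, is 50 cm for a shift and pi/2 rad for a turn. A row lasts 1/10 s, in which the tool goes at most 50 mm and 8.59 degrees, less where a joint would pass 70% of its speed; a pose out of reach is approached as far as the arm can. A call with a number of a shift or a turn outside -1 to 1 is refused whole. A call with a gripper value outside its range is refused whole. "jaw" is the opening, from 0 (shut) to 1 (fully open), set as the call begins (left out, the last holds). The fingers move at their own pace and stop on an object; "force" is the grip in N (left out, the last holds). Time passes only in rows, so rows that do not move let the fingers close, or fill a call up. It gives the time, the measured TCP pose, the force, the opening and the grip force at its end, in the units of the state.
- robot.read_state(): the state, without advancing time (a new reading comes with each control period).
- robot.get_image(name): name is "scene" or "top" or "wrist"; returns (picture, depth): 384x512x3 uint8, red, green, blue; 384x512 float32, mm along the optical axis (not along the pixel's ray), 0 where there is no reading.
- robot.camera_info(name): a dict with "fx", "fy", "cx", "cy" (pixels), "distortion" ([k1, k2, p1, p2, k3] as OpenCV has them; the pictures are not rectified), "origin" and "orientation" of the camera in the world. Camera axes: x right, y down, z forward; pixel columns grow to the right and rows downward; lengths in mm; the calibration is good to about 2 mm. A picture is of the moment at which its call begins: read the wrist's pose just before it. camera_info takes no time and is no camera call; for the wrist camera it gives the pose at the moment of the call.
- robot.sign_off(): hands the job in; it is judged then, once.
Trained networks look in the newest picture that a camera, given by its name, has taken for a name from the list of things; names that differ only in an ending like _2 or _b are one class to them, and where a whole thing is asked for, a point or a joint stands for the part that bears it (a point fixed in the world has none). Each returns a list of dicts, best first, with "confidence" (0 to 1); they miss things now and then, are a little off and sometimes report something else, mostly with a low value. They report only what shows in the picture. A call takes as long as a camera call.
- robot.recognise(target, camera): "at" ([x, y, z] in mm, in world coordinates, good to about 4 mm: the middle of the surface that is visible of it).
- robot.cut_out(target, camera): "pixels" (384x512 bool, what is visible of it).
- robot.pinpoint(target, camera): "at" ([x, y, z] in mm, in world coordinates, good to about 4 mm: a listed point, or the origin of a listed thing).
The state is a dict: "clock": time; "joint_positions": joint angles; "dq": joint speeds; "joint_efforts": joint torques, N m; "ee_pos": TCP position; "orientation": TCP orientation; "force": force on the tool from outside, world axes, zero at the start; "ft_torque": the same for the moment, N m; "gripper_width": finger opening in mm; "grasp_force": force on a finger pad.
Only numpy, scipy, OpenCV 4.12 (cv2) and the standard library are available. Lean on these libraries where they do the work, as an engineer would, in place of code of your own. Each camera call takes 0.05 s, during which the arm holds its last target. There are 200 camera calls.

## Task

I want to connect an antenna to the port with the red rubber plug. The plug is a tight fit: rock it to one side and the other, towards the two far ends of its oblong metal box, until both rubber lips have given way, then pull it out and put it in the white tray.

Things in the scene. Friction and masses are not known exactly. Their poses are not given: they have to be found in the camera images.
- red_plug: red rubber plug, 80 mm long, upright in an oblong grey metal box (fixed, 42 mm high). Origin: centre of its lower end, 12 mm above the table as seated; z up the plug, y along the box's long side (rocking direction). Heights from the origin: nose 22 mm square to 12, collar 24 (x) by 30 (y) to 18, neck 22 by 23 to 40, ribbed head 26 square to 80: grip from above on its y faces. Box top at 30. 40 to 85 g
- red_lip_left (a joint): stiff black rubber lip at the plug neck's own +y side, 24 to 30 mm above the plug's origin as seated. m: 0 closed, 0.006 fully outward; starts 0 to 0.0008. About 5 N from the leaning neck pushes it; it stays where pushed. Lifting the plug 2 to 3 mm and leaning it 10 to 12 degrees about its lower end, head towards +y, opens this lip about 3.5 to 5.5 mm
- red_lip_right (a joint): the same on the own -y side, opened by leaning the head towards -y. Closed, each lip overhangs the collar by 3.2 mm: the plug lifts 6 mm freely, then a straight pull is blocked. With each lip 3.5 mm or more outward it pulls straight up freely. The nose has 2 mm play each way in the port. The identical boxes of the blue and yellow plugs are not listed
- tray: open white plastic tray fixed to the table, 150 (x) by 200 (y) by 30 mm high, walls and floor 4 mm thick; origin at the centre of its underside, z up

How it is judged:
By the outcome, as a careful person would: the job done as asked, in the order asked, and still so for the second after the job is handed in, with the robot touching nothing.
It also fails if it takes over 54 s, if anything falls off the work surface, if the arm or the gripper's body presses on something with over 40 N, if the wrist force passes 120 N, or if a joint passes its speed limit or range.

## Working session

There is one attempt and no reset: what is moved stays moved. The work goes in short steps, Python scripts to look and compute and a tool call to move; the robot and the scene stay as the last step left them, time stands still between calls to the robot, and variables do not carry over. Pictures are saved under pics/ and viewed, at most 10 in all, crops included, and the job is handed in when it is done.

Besides the shell and the picture viewer there is one more tool, called after ">>>" as name([rows], argument=value, ...), one row to a line, values as JSON. apply_moves: Moves the arm, as the interface text tells. Its arguments: {"type":"object","properties":{"deltas":{"type":"array","items":{"type":"array"}},"jaw":{"type":"number"},"force":{"type":"number"}},"required":["deltas"]}

```bash
mkdir -p pics; cat > h.py <<'E'
import numpy as np, cv2
from scipy.spatial.transform import Rotation as Ro
from bench import robot
def shot(cam,fn=None):
    im,d=robot.get_image(cam); ci=robot.camera_info(cam)
    if fn: cv2.imwrite('pics/'+fn,im[:,:,::-1])
    return im,d,ci
def rot(o):
    o=np.array(o,float)
    return o if o.shape==(3,3) else (Ro.from_quat(o).as_matrix() if o.size==4 else Ro.from_euler('xyz',o).as_matrix())
def pts(mask,d,ci):
    v,u=np.nonzero(mask&(d>0)); K=np.array([[ci['fx'],0,ci['cx']],[0,ci['fy'],ci['cy']],[0,0,1.]])
    n=cv2.undistortPoints(np.c_[u,v].astype(float)[:,None],K,np.array(ci['distortion'],float))[:,0]
    z=d[v,u]; return np.c_[n*z[:,None],z]@rot(ci['orientation']).T+np.array(ci['origin'])
E
python3 - <<'E'
from h import *
print(robot.read_state())
a=shot('top','top.png');print(a[2])
for t in ['red_plug','tray','red_lip_left','red_lip_right']:
    print(t,robot.recognise(t,'top')[:3],robot.pinpoint(t,'top')[:3])
b=shot('scene','scene.png')
for t in ['red_plug','tray']:
    print(t,robot.recognise(t,'scene')[:3],robot.pinpoint(t,'scene')[:3])
cv2.imwrite('pics/both.png',cv2.resize(np.hstack([a[0],b[0]])[:,:,::-1],(800,300)))
E
```

```text
{'clock': 0.0, 'joint_positions': array([ 9.20209131e-01,  2.59298759e-01,  1.53605454e+00, -1.21238676e-05,
        1.34796906e+00, -2.02831973e-01]), 'dq': array([-2.11138577e-04, -1.37924792e-04, -8.42603768e-05, -1.09093342e-03,
       -8.77557665e-04, -5.39131810e-04]), 'joint_efforts': array([-3.63856589e-05, -4.37312222e+01, -2.84000820e+01,  7.18000461e-02,
        4.16644919e-02, -1.69925188e-04]), 'ee_pos': array([237.80746729, 495.37537704, 231.85293556]), 'orientation': array([-3.13989603e+00, -3.36860328e-04,  2.69383983e+00]), 'force': array([-0.07139705,  0.13382358, -0.40402291]), 'ft_torque': array([-0.03020091,  0.02849455,  0.02764083]), 'grasp_force': 0.0, 'gripper_width': 92.94611029440817}
{'fx': 394.534523041784, 'fy': 394.534523041784, 'cx': 256.8678907163093, 'cy': 195.95504983494993, 'distortion': array([-0.00141995,  0.        ,  0.        ,  0.        ,  0.        ]), 'origin': array([471.4667608 ,  13.32266271, 949.44492382]), 'orientation': array([-3.05796358, -0.00500706, -1.5931817 ])}
red_plug [] [{'at': [440.4, -216.7, 13.9], 'confidence': 0.5}]
tray [{'at': [674.7, 51.5, 3.2], 'confidence': 0.72}] []Traceback (most recent call last):
  File "<stdin>", line 5, in <module>
ValueError: it knows: red_plug, tray
```

View pics/top.png

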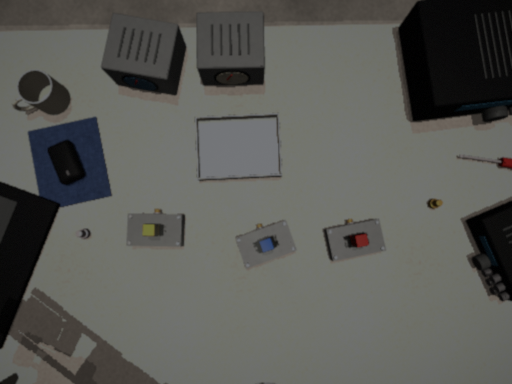

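The top view shows the tray at about (238,148) and the red plug at (361,240) in its grey box (325–385, 220–260). The other boxes are blue (266,244) and yellow (150,230). I'll measure next.

```bash
python3 - <<'E'
from h import *
im,d,ci=shot('top')
def meas(im,d,ci):
    I=im.astype(int)
    win=np.zeros(d.shape,bool);win[205:275,315:395]=1
    red=(I[...,0]>90)&(I[...,1]<70)&win
    P=pts(red,d,ci);T=P[P[:,2]>86]
    print('red',len(P),P[:,2].max(),'top',len(T),T.mean(0),cv2.minAreaRect(T[:,:2].astype(np.float32)))
    Q=pts(win,d,ci);B=Q[(Q[:,2]>36)&(Q[:,2]<47)]
    print('box',len(B),B.mean(0),cv2.minAreaRect(B[:,:2].astype(np.float32)))
    g=Q[(Q[:,2]<5)];print('table z',np.median(g[:,2]))
meas(im,d,ci)
Q=pts(d>0,d,ci)
w=Q[(abs(Q[:,2]-30)<4)&(abs(Q[:,0]-600)<150)&(abs(Q[:,1]-50)<140)]
print('traywall',len(w),cv2.minAreaRect(w[:,:2].astype(np.float32)))
b=shot('scene','scene.png')
for t in ['red_plug','tray']:
    print(t,robot.recognise(t,'scene')[:3],robot.pinpoint(t,'scene')[:3])
I=b[0].astype(int);red=(I[...,0]>90)&(I[...,1]<70)&(I[...,2]<70)
P=pts(red,b[1],b[2]);P=P[np.hypot(P[:,0]-440,P[:,1]+217)<60]
if len(P): 
  print('scene red',len(P),P.min(0),P.max(0)); T=P[P[:,2]>P[:,2].max()-3];print(T.mean(0),cv2.minAreaRect(T[:,:2].astype(np.float32)))
cv2.imwrite('pics/crop.png',cv2.resize(im[200:280,310:400,::-1],(720,640))[:600])
E
```

```text
red 117 98.0618808813631 top 115 [ 442.26034668 -217.14113498   92.64617719] ((442.1792907714844, -216.8499755859375), (23.188411712646484, 24.02491569519043), 10.051275253295898)
box 1551 [ 443.47968361 -214.63826224   42.80079365] ((443.5413513183594, -216.4774169921875), (74.22844696044922, 124.81529235839844), 9.998575210571289)
table z 0.9154373732901604
traywall 563 ((597.49462890625, 63.990718841552734), (229.3914031982422, 304.5294494628906), 87.6605224609375)
red_plug [{'at': [445.2, -208.8, 80.1], 'confidence': 0.74}] [{'at': [443.9, -216.9, 12.4], 'confidence': 0.84}]
tray [{'at': [669.9, 52.0, 4.5], 'confidence': 0.93}] [{'at': [670.7, 48.7, -0.2], 'confidence': 0.69}]
scene red 124 [ 418.09585673 -272.05884623   21.19332323] [ 490.5862612  -203.52427551   94.02471326]
[ 443.37353439 -214.92922529   92.09352633] ((443.4329833984375, -215.1338653564453), (24.01131248474121, 22.314050674438477), 7.783829212188721)
```

View pics/scene.png

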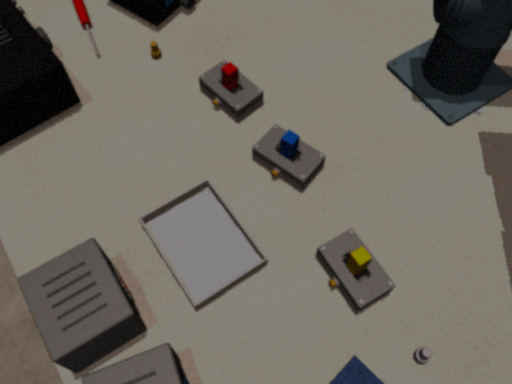

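View pics/crop.png

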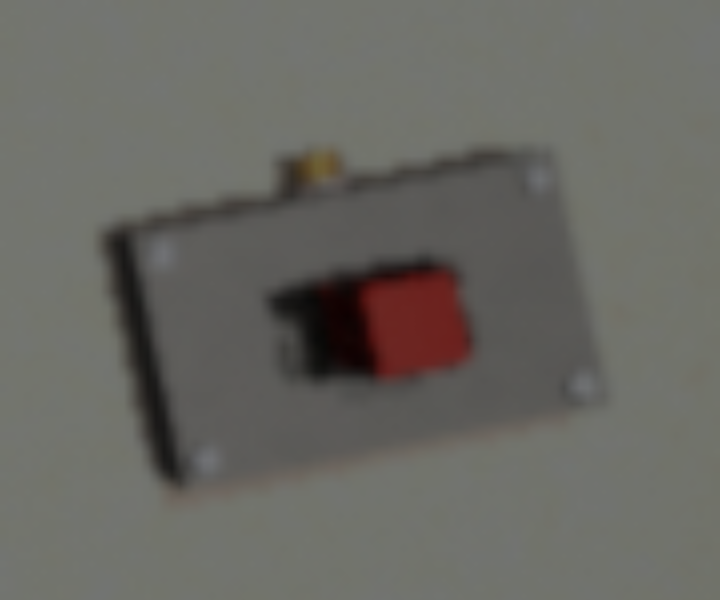

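>>> apply_moves([
  [[-0.0616,-0.069,0],[0,0,0]],
  [[-0.0616,-0.069,0],[0,0,0]],
  [[-0.0616,-0.069,0],[0,0,0]],
  [[-0.0616,-0.069,0],[0,0,0]],
  [[-0.0616,-0.069,0],[0,0,0]],
  [[-0.0616,-0.069,0],[0,0,0]],
  [[-0.0616,-0.069,0],[0,0,0]],
  [[-0.0616,-0.069,0],[0,0,0]],
], jaw=1, force=40)

```text
clock: 1.4
ee_pos: [340.9, 138.7, 233.0]
orientation: [3.141, 0.001, 2.694]
force: [1.4, 0.3, 1.3]
gripper_width: 93.1
grasp_force: 0.0
```

>>> apply_moves([
  [[-0.0616,-0.069,0],[0,0,0]],
  [[-0.0616,-0.069,0],[0,0,0]],
  [[-0.0616,-0.069,0],[0,0,0]],
  [[-0.0616,-0.069,0],[0,0,0]],
  [[-0.0616,-0.069,0],[0,0,0]],
  [[-0.0616,-0.069,0],[0,0,0]],
  [[-0.0616,-0.069,0],[0,0,0]],
  [[-0.0616,-0.069,0],[0,0,0]],
])

```text
clock: 2.2
ee_pos: [443.5, -217.3, 232.8]
orientation: [3.142, 0.001, 2.693]
force: [-0.1, 0.6, -0.2]
gripper_width: 93.2
grasp_force: 0.0
```

>>> apply_moves([
  [[0,0,0],[0,0,-0.0496]],
  [[0,0,0],[0,0,-0.0496]],
  [[0,0,0],[0,0,-0.0496]],
  [[0,0,0],[0,0,-0.0496]],
  [[0,0,0],[0,0,-0.0496]],
  [[0,0,0],[0,0,-0.0496]],
  [[0,0,0],[0,0,-0.0496]],
  [[0,0,0],[0,0,-0.0496]],
])

```text
clock: 3.0
ee_pos: [443.3, -215.2, 232.7]
orientation: [-3.141, 0.0, -2.963]
force: [0.8, 0.9, 0.2]
gripper_width: 92.8
grasp_force: 0.0
```

```bash
python3 - <<'E'
from h import *
print(robot.read_state()['ee_pos'])
im,d,ci=shot('wrist','w1.png')
I=im.astype(int);red=(I[...,0]>1.8*I[...,1])&(I[...,0]>60)&(I[...,0]>1.8*I[...,2])
P=pts(red,d,ci);P=P[np.hypot(P[:,0]-443,P[:,1]+216)<60]
T=P[abs(P[:,2]-92)<4];print(len(P),len(T),T.mean(0),cv2.minAreaRect(T[:,:2].astype(np.float32)))
Q=pts(d>0,d,ci);B=Q[abs(Q[:,2]-42)<3];print(cv2.minAreaRect(B[:,:2].astype(np.float32)))
E
```

```text
[ 443.33324525 -215.15002981  232.7280807 ]
617 584 [ 441.52487994 -215.95720574   91.46280005] ((441.9248962402344, -216.0418701171875), (25.046201705932617, 25.27521324157715), 10.634441375732422)
((455.49066162109375, -226.57650756835938), (574.3392333984375, 157.5965118408203), 88.95858764648438)
```

View pics/w1.png

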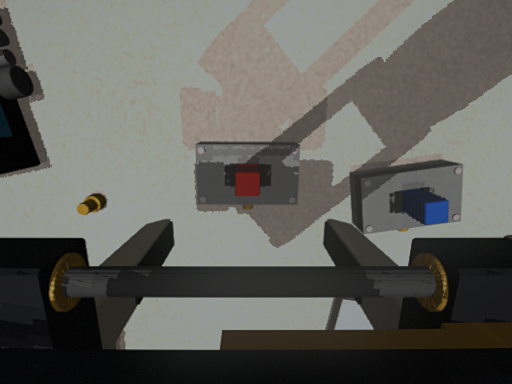

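The wrist view shows the red plug at (247,183), centred between the fingers with its box square to them. I'll descend and grip.

>>> apply_moves([
  [[0.0024,-0.0012,0.0407],[0,0,0]],
  [[0,0,0.0407],[0,0,0]],
  [[0,0,0.0407],[0,0,0]],
  [[0,0,0.0407],[0,0,0]],
  [[0,0,0.0407],[0,0,0]],
  [[0,0,0.0407],[0,0,0]],
  [[0,0,0.0407],[0,0,0]],
  [[0,0,0.0405],[0,0,0]],
])

```text
clock: 3.85
ee_pos: [442.4, -216.1, 69.3]
orientation: [-3.141, 0.0, -2.968]
force: [-0.0, -0.5, 0.2]
gripper_width: 93.1
grasp_force: 0.0
```

>>> apply_moves([
  [[0,0,0],[0,0,0]],
  [[0,0,0],[0,0,0]],
  [[0,0,0],[0,0,0]],
  [[0,0,0],[0,0,0]],
  [[0,0,0],[0,0,0]],
  [[0,0,0],[0,0,0]],
  [[0,0,0],[0,0,0]],
  [[0,0,0],[0,0,0]],
], jaw=0, force=40)

```text
clock: 4.65
ee_pos: [442.2, -216.0, 70.1]
orientation: [-3.141, 0.0, -2.966]
force: [-0.4, -0.1, 0.9]
gripper_width: 34.0
grasp_force: 0.0
```

Now finish closing, then lift 2.5 mm.

>>> apply_moves([
  [[0,0,0],[0,0,0]],
  [[0,0,0],[0,0,0]],
  [[0,0,0],[0,0,0]],
  [[0,0,0],[0,0,0]],
  [[0,0,-0.0025],[0,0,0]],
  [[0,0,-0.0025],[0,0,0]],
  [[0,0,0],[0,0,0]],
  [[0,0,0],[0,0,0]],
])

```text
clock: 5.45
ee_pos: [442.3, -216.0, 72.5]
orientation: [-3.141, 0.0, -2.966]
force: [0.5, -0.9, -0.2]
gripper_width: 25.6
grasp_force: 40.0
```

>>> apply_moves([
  [[0,0.003,0],[0.0163,0,0]],
  [[0,0.003,0],[0.0163,0,0]],
  [[0,0.003,0],[0.0163,0,0]],
  [[0,0.003,0],[0.0163,0,0]],
  [[0,0.003,0],[0.0163,0,0]],
  [[0,0.003,0],[0.0163,0,0]],
  [[0,0.003,0],[0.0163,0,0]],
  [[0,0,0],[0,0,0]],
])

```text
clock: 6.25
ee_pos: [441.1, -206.0, 72.5]
orientation: [-2.958, 0.002, -2.964]
force: [-0.7, -5.0, 1.1]
gripper_width: 25.8
grasp_force: 40.0
```

>>> apply_moves([
  [[0,0.002,0.0006],[0.0111,0,0]],
  [[0,0,0],[0,0,0]],
  [[0,0,0],[0,0,0]],
  [[0,0,0],[0,0,0]],
  [[0,0,0],[0,0,0]],
  [[0,0,0],[0,0,0]],
  [[0,0,0],[0,0,0]],
  [[0,0,0],[0,0,0]],
])

```text
clock: 7.05
ee_pos: [441.0, -205.2, 71.5]
orientation: [-2.944, 0.001, -2.966]
force: [3.0, -3.4, 3.5]
gripper_width: 25.6
grasp_force: 40.0
```

```bash
python3 - <<'E'
from h import *
s=robot.read_state();print(s['ee_pos'],s['orientation'],s['force'],s['ft_torque'])
R=rot(s['orientation']);print('foot',s['ee_pos']+58*R[:,2])
E
```

```text
[ 440.98198819 -205.23408584   71.48720909] [-2.94402703e+00  1.31784628e-03 -2.96627040e+00] [ 3.00872877 -3.44403539  3.46331518] [-0.8305213  -0.56104193  0.02921128]
foot [ 443.04151806 -216.43090242   14.61551459]
```

>>> apply_moves([
  [[0,-0.0029,0],[-0.016,0,0]],
  [[0,-0.0029,0],[-0.016,0,0]],
  [[0,-0.0029,0],[-0.016,0,0]],
  [[0,-0.0029,0],[-0.016,0,0]],
  [[0,-0.0029,0],[-0.016,0,0]],
  [[0,-0.0029,0],[-0.016,0,0]],
  [[0,-0.0029,0],[-0.016,0,0]],
  [[0,-0.0029,0],[-0.016,0,0]],
])

```text
clock: 7.85
ee_pos: [441.4, -215.2, 71.7]
orientation: [3.133, -0.002, -2.966]
force: [0.1, -1.4, -1.1]
gripper_width: 25.7
grasp_force: 40.0
```

>>> apply_moves([
  [[0,-0.0029,0],[-0.016,0,0]],
  [[0,-0.0029,0],[-0.016,0,0]],
  [[0,-0.0029,0],[-0.016,0,0]],
  [[0,-0.0029,0],[-0.016,0,0]],
  [[0,-0.0029,0],[-0.016,0,0]],
  [[0,-0.0029,0],[-0.016,0,0]],
  [[0,-0.0029,0],[-0.016,0,0]],
  [[0,-0.0029,0.0004],[-0.016,0,0]],
])

```text
clock: 8.65
ee_pos: [444.0, -226.9, 71.2]
orientation: [2.933, -0.0, -2.966]
force: [-1.7, 4.8, 2.9]
gripper_width: 25.7
grasp_force: 40.0
```

```bash
python3 - <<'E'
from h import *
s=robot.read_state();print(s['ee_pos'],s['orientation'],s['force'],s['ft_torque'])
R=rot(s['orientation']);print('foot',s['ee_pos']+58*R[:,2])
E
```

```text
[ 444.01994389 -226.86529654   71.19950416] [ 2.93273060e+00 -3.97092856e-04 -2.96597392e+00] [-1.68105181  4.79162048  2.87279087] [9.29221671e-01 2.50945642e-01 8.66739893e-04]
foot [ 441.89658816 -215.02809592   14.45999375]
```

>>> apply_moves([
  [[0,-0.0012,0],[0,0,0]],
  [[0,-0.0012,0],[0,0,0]],
  [[0,0,0],[0,0,0]],
  [[0,0,0],[0,0,0]],
  [[0,0,0],[0,0,0]],
  [[0,0,0],[0,0,0]],
  [[0,0,0],[0,0,0]],
  [[0,0,0],[0,0,0]],
])

```text
clock: 9.45
ee_pos: [444.3, -228.3, 70.8]
orientation: [2.936, -0.0, -2.966]
force: [-1.5, 5.5, 2.3]
gripper_width: 25.7
grasp_force: 40.0
```

```bash
python3 - <<'E'
from h import *
s=robot.read_state();print(s['ee_pos'],s['orientation'],s['force'],s['ft_torque'])
R=rot(s['orientation']);print('foot',s['ee_pos']+58*R[:,2])
E
```

```text
[ 444.29432787 -228.26345382   70.84230232] [ 2.93561992e+00 -3.41038014e-04 -2.96595009e+00] [-1.45118648  5.47701925  2.32573938] [0.97045107 0.28225969 0.0278592 ]
foot [ 442.20246554 -216.58721558   14.06828033]
```

>>> apply_moves([
  [[0,0.003,0],[0.0164,0,0]],
  [[0,0.003,0],[0.0164,0,0]],
  [[0,0.003,0],[0.0164,0,0]],
  [[0,0.003,0],[0.0164,0,0]],
  [[0,0.003,0],[0.0164,0,0]],
  [[0,0.003,0],[0.0164,0,0]],
  [[0,0.003,0],[0.0164,0,0]],
  [[0,0.003,0],[0.0164,0,0]],
])

```text
clock: 10.25
ee_pos: [442.6, -216.9, 72.5]
orientation: [-3.138, 0.0, -2.966]
force: [0.3, -0.1, -0.4]
gripper_width: 25.8
grasp_force: 40.0
```

>>> apply_moves([
  [[0,0,0],[0,0,0]],
  [[0,0,-0.002],[0,0,0]],
  [[0,0,-0.002],[0,0,0]],
  [[0,0,-0.002],[0,0,0]],
  [[0,0,-0.002],[0,0,0]],
  [[0,0,-0.002],[0,0,0]],
  [[0,0,0],[0,0,0]],
  [[0,0,0],[0,0,0]],
])

```text
clock: 11.05
ee_pos: [442.4, -216.9, 77.3]
orientation: [-3.141, 0.0, -2.966]
force: [0.6, -0.6, -0.1]
gripper_width: 25.9
grasp_force: 40.0
```

>>> apply_moves([
  [[0,0,-0.003],[0,0,0]],
  [[0,0,-0.003],[0,0,0]],
  [[0,0,-0.003],[0,0,0]],
  [[0,0,-0.003],[0,0,0]],
  [[0,0,0],[0,0,0]],
  [[0,0,0],[0,0,0]],
  [[0,0,0],[0,0,0]],
  [[0,0,0],[0,0,0]],
])

```text
clock: 11.85
ee_pos: [442.3, -216.8, 83.2]
orientation: [-3.141, -0.0, -2.966]
force: [-1.0, -0.1, 0.5]
gripper_width: 25.9
grasp_force: 40.0
```

>>> apply_moves([
  [[0,0,-0.01],[0,0,0]],
  [[0,0,-0.015],[0,0,0]],
  [[0,0,-0.02],[0,0,0]],
  [[0,0,-0.03],[0,0,0]],
  [[0,0,-0.04],[0,0,0]],
  [[0,0,-0.045],[0,0,0]],
  [[0,0,-0.04],[0,0,0]],
  [[0,0,-0.02],[0,0,0]],
])

```text
clock: 12.65
ee_pos: [443.2, -217.4, 196.0]
orientation: [-3.138, 0.003, -2.966]
force: [0.2, -0.5, 0.1]
gripper_width: 25.7
grasp_force: 40.0
```

```bash
python3 - <<'E'
from h import *
s=robot.read_state();p=s['ee_pos'];R=rot(s['orientation']);print(p,s['gripper_width'],s['force'])
a=shot('top');b=shot('scene')
for im,d,ci in (a,b):
    I=im.astype(int);red=(I[...,0]>1.8*I[...,1])&(I[...,0]>60)&(I[...,0]>1.8*I[...,2])
    P=pts(red,d,ci);P=P[np.hypot(P[:,0]-443,P[:,1]+216)<40];print(len(P),P.min(0) if len(P) else '',P.max(0) if len(P) else '')
im,d,ci=a
Q=pts(d>0,d,ci);w=Q[(abs(Q[:,2]-30)<4)&(abs(Q[:,0]-672)<95)&(abs(Q[:,1]-50)<125)]
r=cv2.minAreaRect(w[:,:2].astype(np.float32));print('tray',r)
t=np.array([*r[0],p[2]]);print('to tray, tool',R.T@(t-p)/500)
cv2.imwrite('pics/both.png',cv2.resize(np.hstack([a[0],b[0]])[:,:,::-1],(800,300)))
E
```

```text
[ 443.23167963 -217.4042162   196.04181171] 25.747966301773058 [ 0.1952475  -0.48138566  0.14615271]
0  
106 [ 433.19359552 -226.75450376  140.47670886] [ 458.1562354  -199.7288808   221.01402142]
tray ((670.3404541015625, 49.831626892089844), (151.05047607421875, 200.45921325683594), 1.6491798162460327)
to tray, tool [-5.40577557e-01  4.46933357e-01 -2.08902255e-04]
```

View pics/both.png

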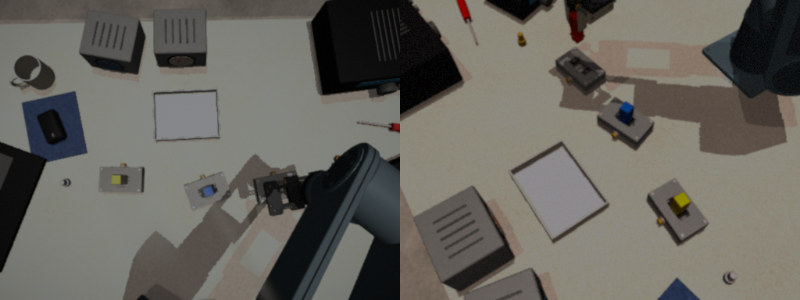

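The plug is out and in the gripper (right view, 578,25), and the red box's port is open. The tray's measured size matches the given one, so I'm moving over it.

>>> apply_moves([
  [[-0.0676,0.0559,0],[0,0,0]],
  [[-0.0676,0.0559,0],[0,0,0]],
  [[-0.0676,0.0559,0],[0,0,0]],
  [[-0.0676,0.0559,0],[0,0,0]],
  [[-0.0676,0.0559,0],[0,0,0]],
  [[-0.0676,0.0559,0],[0,0,0]],
  [[-0.0676,0.0559,0],[0,0,0]],
  [[-0.0676,0.0559,0],[0,0,0]],
])

```text
clock: 13.55
ee_pos: [669.9, 52.2, 191.6]
orientation: [-3.141, -0.002, -2.966]
force: [1.0, -0.3, -0.3]
gripper_width: 25.8
grasp_force: 40.0
```

>>> apply_moves([
  [[0,0,0.03],[0,0,0]],
  [[0,0,0.04],[0,0,0]],
  [[0,0,0.05],[0,0,0]],
  [[0,0,0.05],[0,0,0]],
  [[0,0,0.04],[0,0,0]],
  [[0,0,0.03],[0,0,0]],
  [[0,0,0.01],[0,0,0]],
  [[0,0,0],[0,0,0]],
])

```text
clock: 14.35
ee_pos: [669.1, 50.5, 67.1]
orientation: [-3.141, -0.002, -2.966]
force: [-0.3, -0.7, -0.2]
gripper_width: 25.3
grasp_force: 40.0
```

Foot is about 5 mm above the floor (expected contact at TCP ≈ 62). I'll lower gently.

>>> apply_moves([
  [[0,0,0.002],[0,0,0]],
  [[0,0,0.002],[0,0,0]],
  [[0,0,0.002],[0,0,0]],
  [[0,0,0.002],[0,0,0]],
  [[0,0,0.0014],[0,0,0]],
  [[0,0,0],[0,0,0]],
  [[0,0,0],[0,0,0]],
  [[0,0,0],[0,0,0]],
])

```text
clock: 15.15
ee_pos: [669.6, 50.5, 63.5]
orientation: [-3.141, 0.0, -2.966]
force: [0.3, 0.3, -0.6]
gripper_width: 26.0
grasp_force: 40.0
```

>>> apply_moves([
  [[0,0,0.0012],[0,0,0]],
  [[0,0,0.0012],[0,0,0]],
  [[0,0,0],[0,0,0]],
  [[0,0,0],[0,0,0]],
  [[0,0,0],[0,0,0]],
  [[0,0,0],[0,0,0]],
  [[0,0,0],[0,0,0]],
  [[0,0,0],[0,0,0]],
])

```text
clock: 15.95
ee_pos: [669.6, 50.5, 62.3]
orientation: [-3.141, 0.0, -2.966]
force: [-0.0, -0.0, -1.1]
gripper_width: 25.5
grasp_force: 40.0
```

>>> apply_moves([
  [[0,0,0],[0,0,0]],
  [[0,0,0],[0,0,0]],
  [[0,0,0],[0,0,0]],
  [[0,0,0],[0,0,0]],
  [[0,0,0],[0,0,0]],
  [[0,0,0],[0,0,0]],
  [[0,0,0],[0,0,0]],
  [[0,0,0],[0,0,0]],
], jaw=0.8)

```text
clock: 16.75
ee_pos: [669.6, 50.5, 62.3]
orientation: [-3.141, 0.0, -2.966]
force: [0.4, 0.2, 0.4]
gripper_width: 74.5
grasp_force: 0.0
```

>>> apply_moves([
  [[0,0,-0.02],[0,0,0]],
  [[0,0,-0.03],[0,0,0]],
  [[0,0,-0.04],[0,0,0]],
  [[0,0,-0.05],[0,0,0]],
  [[0,0,-0.05],[0,0,0]],
  [[0,0,-0.04],[0,0,0]],
  [[0,0,-0.02],[0,0,0]],
  [[0,0,0],[0,0,0]],
])

```text
clock: 17.55
ee_pos: [670.7, 50.5, 190.2]
orientation: [-3.14, 0.005, -2.966]
force: [0.2, 0.4, 0.1]
gripper_width: 74.4
grasp_force: 0.0
```

```bash
python3 - <<'E'
from h import *
s=robot.read_state();print(s['ee_pos'],s['gripper_width'],s['clock'])
b=shot('scene','s3.png');print(robot.recognise('red_plug','scene')[:2],robot.pinpoint('red_plug','scene')[:2])
E
```

```text
[670.73305503  50.5442406  190.17192297] 74.40406287038147 17.55
[{'at': [675.0, 59.9, 70.5], 'confidence': 0.56}] [{'at': [669.8, 47.1, 4.2], 'confidence': 0.72}]
```

View pics/s3.png

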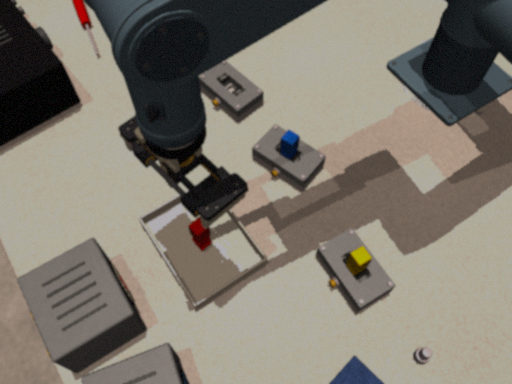

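The red plug stands in the tray at (200,234), released and clear of the gripper. The red port at (231,85) is open.

```bash
python3 -c "
from bench import robot
print(robot.sign_off())"
```

```text
the job is handed in; nothing more can be done
None
```

The red plug was rocked to about 11–12° each way, came out with no measurable resistance, and now stands in the white tray with the port open; I handed the job in after about 18 s of the 54 s allowed.

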